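Unclip and empty the tip tray

TASK

Snap the tip tray's round bar forward out of its sprung clip and tip the tray until both clutch shoes and the hub have slid off into the black bin. Then lower the tray under control, without letting it drop, and press its bar back into the clip until it snaps fully home, without forcing anything. Do not disturb the drive face, the clutch assembly or the two drain plugs lying around it.

Things in the scene. Friction and masses are not known exactly. Their poses are not given: they have to be found in the camera images.
- tray (a joint): tilt of the sheet-steel tip tray about its front pivot, rad: 0 = level, bar home in the clip (hard stop); grows as it tips forward over the bin to a hard stop at 1.0. Not held, it falls back by itself from any tilt; lowered slowly it comes to rest NOT clipped, at about 0.08, its bar on the mouth of the clip; some 10 to 20 N on the bar, down or down and back, then snaps it in
- tray_mid (a point): middle of the tray floor's upper face, moving with the tray. Tray: 0.7 kg, 190 mm wide, floor 125 mm deep, 100 mm above the table, open front lip 12 mm ahead of the pivot, sides 36 mm high, upright back sheet 122 mm high
- hinge (a point): middle of the tray's front pivot axis, 95 mm above the table, on the stand. Its x axis points level from the pivot towards the clip post (away from the bin), y along the pivot and the bar, z up
- bar (a point): middle of the tray's round steel bar, 18 mm diameter, 184 mm long, parallel to the pivot, moving with the tray: 138.5 mm behind and 130 mm above the pivot at tilt 0 (radius 190 mm, 225 mm above the table). It stands 15.5 mm behind the back sheet; either side of the clip a flange folded from the sheet closes the gap to 2 mm, its top 4 mm below the bar's centre. A bracket at each end, 86 to 90 mm from the middle
- clip (a point): the clip: two sprung steel jaws 26 mm wide, gripping the bar at its middle only, on a post 34 mm wide behind it (top 25 mm below the bar's centre); point at the bar's centre when home. Either side of it 60 mm of bar is free from behind and above. Some 10 to 20 N of forward push on the bar's back, or forward and up, snaps it out forward and up at about 45 degrees; free by tilt 0.1
- bin_in (a point): middle of the inner floor of the black open bin in front of the tray, inside 162 x 217 mm, 70 mm high outside, fixed to the table; x and y axes along its sides, z up
- shoe_a_mid (a point): centre of a tarnished clutch shoe, a curved block 92 mm long, 37 mm wide, 22 mm high, 0.14 kg, loose on the tray floor (floor 100 mm above the table); z is its height axis
- shoe_b_mid (a point): centre of the other clutch shoe, alike
- hub_mid (a point): centre of a grey cast flanged hub, flange 62 mm diameter, 38 mm high, 0.18 kg, loose on the tray floor. The pieces start to slide at a tilt of some 0.3 to 0.8 according to grip
- drive_face: green-anodized finned disc, 110 mm diameter, 28 mm high, loose on the zinc, to be left alone; origin under its centre
- clutch: tarnished clutch shoe assembly, round, 120 mm diameter, 40 mm high, loose on the zinc, to be left alone; origin under its centre
- plug_a: brass drain plug, 28 mm diameter, 30 mm high, beside the bin on its left (+y), loose on the zinc, to be left alone; origin under its centre
- plug_b: the other brass drain plug, alike, beside the bin on its right (-y), loose on the zinc, to be left alone; origin under its centre
Not all that is in view belongs to the job. Leave any yellow look-alike of the part that bears shoe_a_mid alone.

How it is judged:
On the way, in this order (a step that is already met when the one before it is completed fails the run):
1. the bar is out of the clip (value of joint tray above 0.11 rad), for 0.05 s.
2. both shoes and the hub lie in the bin while the tray is still tipped (x of shoe_a_mid in the frame of bin_in between -0.083 and 0.083 m and y of shoe_a_mid in the frame of bin_in between -0.11 and 0.11 m and z of each of shoe_a_mid, shoe_b_mid, hub_mid in the frame of bin_in below 0.06 m and x of shoe_b_mid in the frame of bin_in between -0.083 and 0.083 m and y of shoe_b_mid in the frame of bin_in between -0.11 and 0.11 m and x of hub_mid in the frame of bin_in between -0.083 and 0.083 m and y of hub_mid in the frame of bin_in between -0.11 and 0.11 m and value of joint tray above 0.2 rad), for 0.1 s.
At the end, for the whole second after the job is handed in: both clutch shoes and the hub lie at rest inside the bin (centres within its walls and less than 60 mm above its floor) and the tray is back with its bar fully home in the clip (tilt below 0.025 rad) (x of shoe_a_mid in the frame of bin_in between -0.083 and 0.083 m and y of shoe_a_mid in the frame of bin_in between -0.11 and 0.11 m and z of each of shoe_a_mid, shoe_b_mid, hub_mid in the frame of bin_in below 0.06 m and x of shoe_b_mid in the frame of bin_in between -0.083 and 0.083 m and y of shoe_b_mid in the frame of bin_in between -0.11 and 0.11 m and x of hub_mid in the frame of bin_in between -0.083 and 0.083 m and y of hub_mid in the frame of bin_in between -0.11 and 0.11 m and value of joint tray below 0.025 rad and linear speed of each of shoe_a, shoe_b, hub below 0.05 m/s); the robot touches nothing.
It fails at once if the tray drops back (swings back faster than 3 rad/s while its bar is clear of the clip) (velocity of joint tray below -3 rad/s and value of joint tray above 0.14 rad).
It fails at once if the tray is forced (more than 45 N between robot and tray) (contact force between any of the fingers, the arm and tray above 45 N).
It fails at once if the drive face, clutch assembly or a drain plug is pushed more than 20 mm (distance of any of drive_face, clutch, plug_a, plug_b from where it was at the start of the episode above 0.02 m).
It also fails if it takes over 58 s, if anything falls off the work surface, if the arm or the gripper's body presses on something with over 40 N, if the wrist force passes 120 N, or if a joint passes its speed limit or range.

ROBOT

A 6-joint arm with a two-finger parallel gripper is mounted at the origin on the work surface. World frame = base frame: x ahead of the robot, y to its left, z up, the work surface at z = 0. Lengths are in m, angles in rad, forces in N, time in s.
With the tool pointing down it reaches from about 0.3 to 0.875 m from the base axis. Payload 4.2 kg.
Tool frame: the origin (TCP) lies between the finger pads; the fingertips stand 11 mm ahead of it and the grasp point (between the pads) lies 8 mm behind it (tcp_to_tips is the distance from the TCP to the fingertips, in m); y points along the fingers, z is the direction in which the jaws open and shut, and the axes are right-handed (so a half turn about y gives the same grasp; the last joint's range is limited). The gripper opens to 85 mm and grips with 20 to 120 N. Pads are 22 mm wide; open, the fingers measure 114 mm over their backs; the gripper's body (76 mm by 85 mm) begins 54 mm behind the grasp point. The pads swing forward as they close: fully open they stand 13 mm farther back than shut.
Start: joints at [-1.2, 0.32, 1.565, -0, 1.257, -0.02], TCP at [0.219, -0.532, 0.242] pointing down, gripper open.
Joint ranges: [-3.11, 3.11], [-0.84, 2.01], [0.21, 2.61], [-1.34, 4.49], [0.05, 2.63], [-2.56, 2.56]. Speed limits (rad/s): [2.57, 2.57, 3.14, 3.14, 3.14, 3.14].

INTERFACE

Orientations are given as a unit quaternion [x, y, z, w].
In Python, from bench import * gives the robot as it stands.
- The arm moves only by the shell command python3 -m inch 'ROWS' [FORCE]. ROWS is JSON, a list that holds one entry, the list of rows, each a list of 7 numbers: the turn, a rotation vector about the tool's x, y, z in degrees, then the shift along the tool's x, y, z in mm, then the closure in counts, from 0 (fully open) to 255 (shut). In form: [[[rx, ry, rz, dx, dy, dz, fingers], ...]]. A call has 1 to 10 rows; each row is the pose to reach, as a shift and turn from the pose commanded when the call began, along the tool's axes at that moment; what a row does not reach only later rows make up. A row lasts 1/10 s, in which the tool goes at most 50 mm and 8.59 degrees, less where a joint would pass 70% of its speed; a pose out of reach is approached as far as the arm can. A call with a gripper value outside its range is refused whole. The fingers move at their own pace and stop on an object; FORCE is the grip in N (left out, the last holds). Time passes only in rows, so rows that repeat a pose let the fingers close. It gives the time, the measured TCP pose, the force and the opening at its end, in the units of the state.
- sense(): the state, without advancing time (a new reading comes with each control period).
- capture(name): name is "scene" or "top" or "wrist"; returns the picture (420x560x3 uint8, red, green, blue); there is no depth.
- camera_model(name): a dict with "fovy" (degrees; the focal length in pixels is half the picture's height over the tangent of half this angle, whatever the lens; pixels are square), "cx", "cy" (the principal point, pixels), "D" ([k1, k2, p1, p2, k3] as OpenCV has them; the pictures are not rectified), "R" (3x3) and "t" (3): a world point X has camera coordinates R X + t. Camera axes: x right, y down, z forward; pixel columns grow to the right and rows downward; lengths in m; the calibration is good to about 2 mm. A picture is of the moment at which its call begins: read the wrist's pose just before it. camera_model takes no time and is no camera call; for the wrist camera it gives the pose at the moment of the call.
- close_job(): hands the job in, once; it reports no verdict.
The state is a dict: "time_s": time; "q": joint angles; "joint_vel": joint speeds; "joint_torque": joint torques, N m; "tcp_pos": TCP position; "tcp_rot": TCP orientation; "wrist_force": force on the tool from outside, world axes, zero at the start; "ft_torque": the same for the moment, N m; "opening": opening from 0.0 (shut) to 1.0 (fully open).
Only numpy, scipy, OpenCV 4.12 (cv2) and the standard library are available. Lean on these libraries where they do the work, as an engineer would, in place of code of your own. Each camera call takes 0.05 s, during which the arm holds its last target.

## Working session

There is one attempt and no reset: what is moved stays moved. The work goes in short steps, Python scripts to look and compute and a shell command to move; the robot and the scene stay as the last step left them, time stands still between calls to the robot, and variables do not carry over. Pictures are saved under pics/ and viewed, and the job is handed in when it is done.

```bash
ls; mkdir -p pics
python3 - <<'E'
from bench import *
import cv2
print(sense())
for n in("scene","top","wrist"):
    m=camera_model(n);print(n,m)
    cv2.imwrite(f"pics/{n}0.png",capture(n)[:,:,::-1])
E
```

```text
pics
{'time_s': 0.0, 'q': array([-1.19995866e+00,  3.20277681e-01,  1.56570057e+00,  4.76666493e-06,
        1.25739289e+00, -2.00136173e-02]), 'joint_vel': array([-1.16243030e-03, -3.18376373e-04, -1.29271435e-03, -4.55772643e-05,
       -1.03969524e-03,  1.28517162e-03]), 'joint_torque': array([-1.48105370e-03, -4.15520024e+01, -2.34160763e+01, -1.31688130e-04,
        7.93556945e-03, -5.71445696e-06]), 'tcp_pos': array([ 0.21888609, -0.53120223,  0.24148205]), 'tcp_rot': array([-0.13741648,  0.69426633, -0.69302748,  0.13720017]), 'wrist_force': array([-0.04290792,  0.05703903, -0.78307582]), 'ft_torque': array([-0.01710311, -0.03640852,  0.05989006]), 'opening': 0.9995782022939796}
scene {'fovy': 55.865498871299664, 'cx': 282.14969280389374, 'cy': 206.95160267366717, 'D': array([-0.05393791,  0.        ,  0.        ,  0.        ,  0.        ]), 'R': array([[ 0.71147245,  0.70255203,  0.01508593],
       [ 0.55230554, -0.54578725, -0.63013877],
       [-0.43447156,  0.45665842, -0.77633598]]), 't': array([-0.39090005, -0.20694425,  1.21039917])}
top {'fovy': 46.667578171455204, 'cx': 276.82546862439034, 'cy': 204.32416997672982, 'D': array([0.05475087, 0.        , 0.        , 0.        , 0.        ]), 'R': array([[ 0.02253391, -0.99973063, -0.00555832],
       [-0.98902765, -0.02148004, -0.14616059],
       [ 0.14600182,  0.0087909 , -0.98924526]]), 't': array([-0.02164688,  0.5604694 ,  1.18315899])}
wrist {'fovy': 67.21440566156699, 'cx': 281.48812087518826, 'cy': 206.4617730820312, 'D': array([-0.06145135,  0.        ,  0.        ,  0.        ,  0.        ]), 'R': array([[ 0.38121568, -0.92448382, -0.00206616],
       [-0.87476108, -0.36143354,  0.32273652],
       [-0.29911147, -0.12122482, -0.94648659]]), 't': array([-0.57425172, -0.04257245,  0.38112599])}
```

View pics/scene0.png

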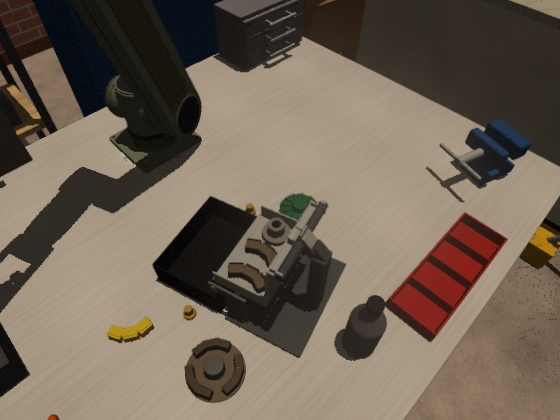

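View pics/top0.png

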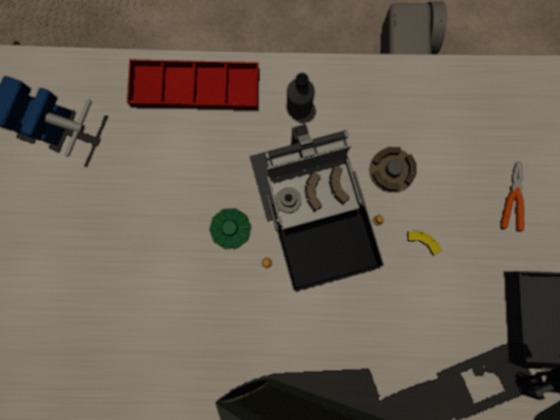

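View pics/wrist0.png

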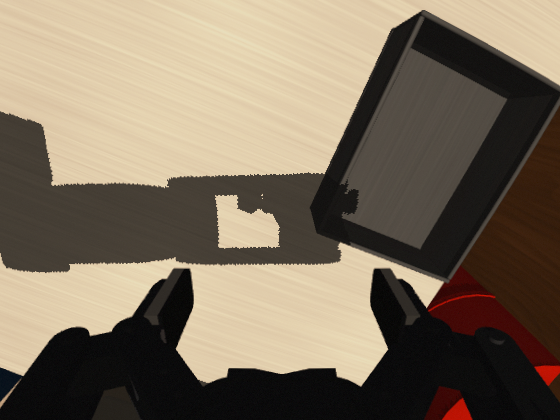

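The scene view shows the tray at (260,260), the bar's ends near (325,205) and (250,295), the bin at (205,250), the clutch at (215,368), the drive face at (297,205) and the plugs at (250,208) and (190,312). In the top view the bar runs from about (267,160) to (349,137), with the bottle behind it at (301,95). I'll take enlarged crops to measure.

Run:
```python
import cv2
a=cv2.imread("pics/top0.png")[80:300,220:430];cv2.imwrite("pics/topc.png",cv2.convertScaleAbs(cv2.resize(a,None,fx=2.7,fy=2.7,interpolation=cv2.INTER_CUBIC),alpha=1.8,beta=20))
a=cv2.imread("pics/scene0.png")[180:370,140:400];cv2.imwrite("pics/scenec.png",cv2.convertScaleAbs(cv2.resize(a,None,fx=3,fy=3,interpolation=cv2.INTER_CUBIC),alpha=1.8,beta=20))
```

```text
(no output)
```

View pics/topc.png

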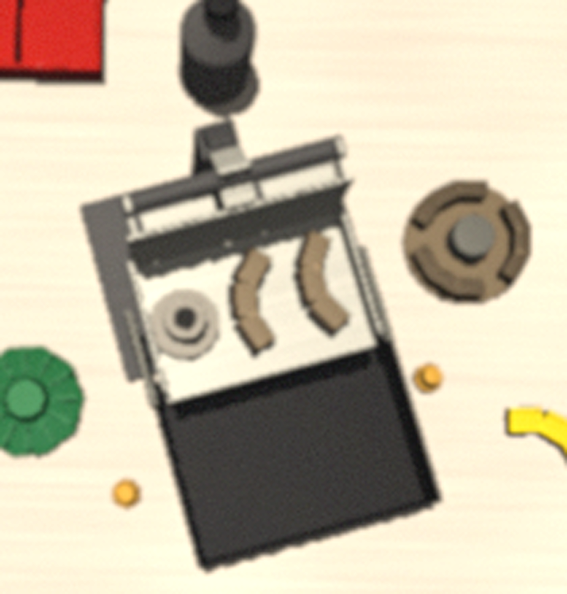

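View pics/scenec.png

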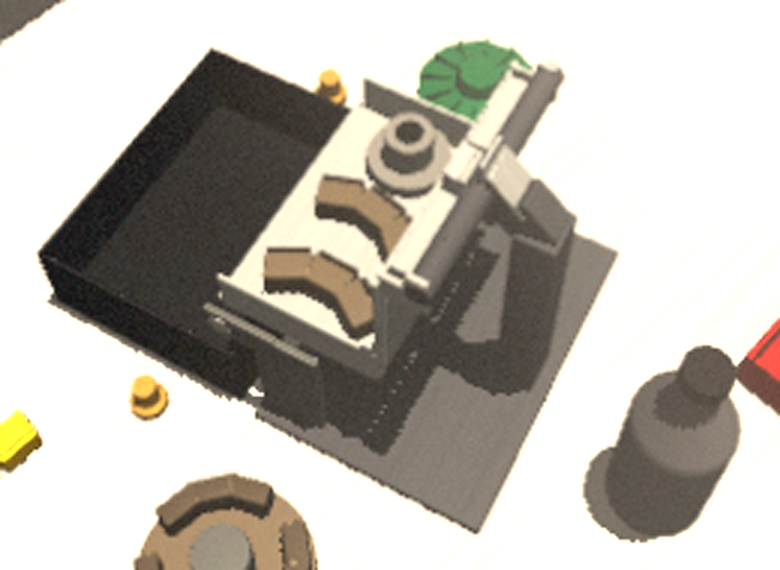

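```bash
cat > h.py <<'E'
from bench import *
import cv2, numpy as np
def ray(n,p,m=None):
    m=m or camera_model(n); f=210/np.tan(np.radians(m["fovy"]/2))
    K=np.array([[f,0,m["cx"]],[0,f,m["cy"]],[0,0,1]])
    u=cv2.undistortPoints(np.array([[p]],float),K,m["D"])[0,0]
    R=m["R"]; return -R.T@m["t"], R.T@np.array([u[0],u[1],1])
def plane(n,p,z,m=None):
    o,d=ray(n,p,m); return o+d*(z-o[2])/d[2]
def proj(n,X,m=None):
    m=m or camera_model(n); f=210/np.tan(np.radians(m["fovy"]/2))
    K=np.array([[f,0,m["cx"]],[0,f,m["cy"]],[0,0,1]])
    return cv2.projectPoints(np.array([X],float),cv2.Rodrigues(m["R"])[0],m["t"],K,m["D"])[0][:,0][0]
def tri(a,b):
    (o1,d1),(o2,d2)=a,b
    A=np.stack([d1,-d2],1);s=np.linalg.lstsq(A,o2-o1,rcond=None)[0]
    p,q=o1+d1*s[0],o2+d2*s[1]; return (p+q)/2,np.linalg.norm(p-q)
E
python3 - <<'E'
from h import *
T=lambda u,v:(220+u/2.7,80+v/2.7)
S=lambda u,v:(140+u/3,180+v/3)
np.set_printoptions(precision=4,suppress=True)
a=plane("top",T(125,205),.225);b=plane("top",T(344,146),.225)
print("bar",a,b,np.linalg.norm(a-b),(a+b)/2,np.degrees(np.arctan2(*(b-a)[:2])))
print("scene",plane("scene",S(549,75),.225),plane("scene",S(412,277),.225))
# bin rim corners z=.07: near
for p in [(158,405),(207,568),(437,500),(388,340)]: print("bin",plane("top",T(*p),.07))
# lip, floor .1
print("lip",plane("top",T(172,402),.1),plane("top",T(380,345),.1))
for k,p,z in [("bottle base",(219,95),0),("bottletop",(222,5),.15),("green",(25,398),.028),("clutch",(472,238),.04),("plugb",(125,492),.03),("pluga",(428,376),.03)]: print(k,plane("top",T(*p),z))
print("bottle scene base", plane("scene",S(655,520),0), tri(ray("scene",S(707,370)),ray("top",T(222,5))))
print("clip", plane("top",T(235,172),.225),plane("top",T(225,130),.2))
E
```

```text
bar [0.639  0.0143 0.225 ] [ 0.6912 -0.1607  0.225 ] 0.18262886493762237 [ 0.6651 -0.0732  0.225 ] 163.38122710867512
scene [0.6401 0.0157 0.225 ] [ 0.6825 -0.1512  0.225 ]
bin [ 0.4934 -0.015   0.07  ]
bin [ 0.3499 -0.0615  0.07  ]
bin [ 0.4144 -0.2648  0.07  ]
bin [ 0.5572 -0.2221  0.07  ]
lip [ 0.4935 -0.0274  0.1   ] [ 0.5481 -0.21    0.1   ]
bottle base [ 0.8085 -0.0682  0.    ]
bottletop [ 0.8391 -0.0637  0.15  ]
green [0.5013 0.1096 0.028 ]
clutch [ 0.6601 -0.3059  0.04  ]
plugb [0.416  0.0138 0.03  ]
pluga [ 0.53   -0.2659  0.03  ]
bottle scene base [ 0.8454 -0.0763  0.    ] (array([ 0.8275, -0.0602,  0.1841]), np.float64(0.006523899152794318))
clip [ 0.668  -0.0734  0.225 ] [ 0.7105 -0.0659  0.2   ]
```

```bash
python3 -m inch '[[[0,0,0,0,-45,0,0],[0,0,0,-20,-90,-5,0],[0,2,0,-60,-130,-20,0],[0,5.8,0,-105,-130,-40,0],[0,5.8,0,-150,-130,-60,0],[0,5.8,0,-195,-130,-78,0],[0,5.8,0,-240,-130,-96,0],[0,5.8,0,-285,-130,-114,0],[0,5.8,0,-330,-130,-132,0],[0,5.8,0,-375,-130,-150,0]]]' && python3 -m inch '[[[0,0,0,-50,0,-10,0],[0,0,0,-95,0,-20,0],[0,0,0,-140,0,-30,0],[0,0,0,-185,0,-45,0],[0,0,0,-230,0,-60,0],[0,0,0,-255,0,-74,0],[0,0,0,-255,0,-74,0],[0,0,0,-255,0,-74,0]]]'
python3 - <<'E'
from h import *
s=sense();R=Ro.from_quat(s["tcp_rot"]);M=R.as_matrix();print(M,s["tcp_pos"],s["wrist_force"],s["q"],s["time_s"])
print((M.T@(MID-s["tcp_pos"]))*1000)
for n in("wrist","top"):
    m=camera_model(n);im=capture(n)[:,:,::-1].copy()
    e=[bar(0)+k*.092*BD for k in(-1,1)]
    print(n,[proj(n,p,m) for p in e],proj(n,MID,m))
    cv2.imwrite(f"pics/{n}1.png",cv2.convertScaleAbs(im,alpha=1.3,beta=15))
E
```

```text
time_s: 1.15
tcp_pos: [0.5097, -0.2484, 0.3721]
tcp_rot: [0.102, -0.7, 0.7, -0.102]
wrist_force: [1.3, 0.3, 0.5]
opening: 1.0
time_s: 1.95
tcp_pos: [0.732, -0.106, 0.3711]
tcp_rot: [0.103, -0.7, 0.7, -0.102]
wrist_force: [0.3, -0.5, -0.0]
opening: 0.999
[[-0.9581 -0.002   0.2864]
 [-0.2864 -0.0004 -0.9581]
 [ 0.0021 -1.     -0.0002]] [ 0.732  -0.106   0.3711] [ 0.3458 -0.5286 -0.0207] [-0.1591  0.5807  0.8258 -0.0007  1.737   1.1211] 1.95
[ 54.0978 146.2587 -50.1871]
wrist [array([137.2078, 246.7588]), array([324.2405, 247.4991])] [229.8664 247.3709]
top [array([266.1202, 155.8122]), array([347.8467, 133.823 ])] [307.0575 144.8384]
```

View pics/wrist1.png

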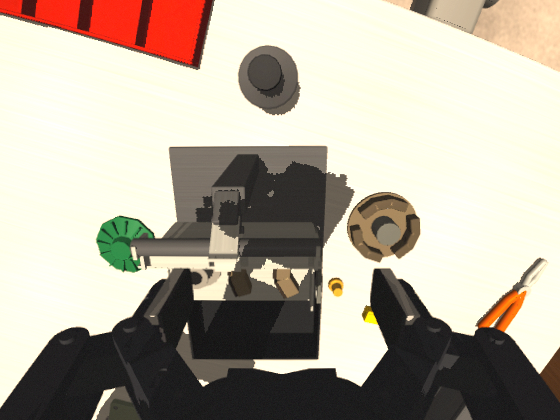

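```bash
python3 - <<'E'
from h import *
m=camera_model("wrist");s=sense();M=Ro.from_quat(s["tcp_rot"]).as_matrix()
for a in(-20,-10,0,5,11):
  for x in(-11,11):
    print(a,x,[proj("wrist",s["tcp_pos"]+M@np.array([x,a,z])/1000,m) for z in(-42.5,42.5,57)])
E
python3 - <<'E'
import cv2
a=cv2.imread("pics/wrist1.png")[200:400,100:460];cv2.imwrite("pics/w1c.png",cv2.convertScaleAbs(cv2.resize(a,None,fx=2.2,fy=2.2),alpha=2,beta=30))
E
```

```text
-20 -11 [array([177.964 , 283.9694]), array([384.0887, 284.0907]), array([418.5233, 283.6929])]
-20 11 [array([183.8277, 327.1849]), array([378.2438, 327.3131]), array([410.7896, 326.7468])]
-10 -11 [array([184.857, 271.51 ]), array([377.2767, 271.6185]), array([409.5132, 271.3327])]
-10 11 [array([189.9224, 312.7412]), array([372.2244, 312.8561]), array([402.8173, 312.4244])]
0 -11 [array([190.9109, 260.5918]), array([371.2943, 260.6898]), array([401.5838, 260.485 ])]
0 11 [array([195.327 , 299.9648]), array([366.8869, 300.0686]), array([395.7348, 299.7371])]
5 -11 [array([193.6684, 255.626 ]), array([368.5694, 255.7193]), array([397.9674, 255.5465])]
5 11 [array([197.8047, 294.1172]), array([364.44  , 294.2163]), array([392.4841, 293.9252])]
11 -11 [array([196.7683, 250.0491]), array([365.5064, 250.1375]), array([393.8987, 249.9971])]
11 11 [array([200.6017, 287.5232]), array([361.6778, 287.6169]), array([388.8117, 287.3676])]
```

View pics/w1c.png

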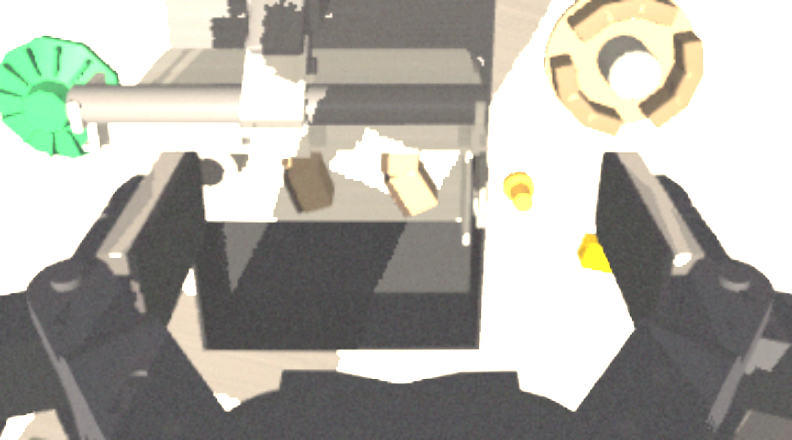

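```bash
python3 -m inch '[[[0,0,0,10,0,-25,0],[0,0,0,18,0,-51,0],[0,0,0,18,40,-51,0],[0,0,0,18,80,-51,0],[0,0,0,18,120,-51,0],[0,0,0,18,150,-51,0],[0,0,0,18,165,-51,0],[0,0,0,18,165,-51,0],[0,0,0,18,165,-51,0]]]'
python3 - <<'E'
from h import *
s=sense();R=Ro.from_quat(s["tcp_rot"]);M=R.as_matrix();print(s["tcp_pos"],s["wrist_force"],s["time_s"])
print((M.T@(MID-s["tcp_pos"]))*1000)
for n in("wrist","scene"):
    im=capture(n)[:,:,::-1].copy()
    if n=="scene": im=cv2.resize(im[180:330,200:400],None,fx=4,fy=4,interpolation=cv2.INTER_CUBIC)
    cv2.imwrite(f"pics/{n}2.png",cv2.convertScaleAbs(im,alpha=1.8,beta=30))
E
```

```text
time_s: 2.95
tcp_pos: [0.6999, -0.0637, 0.2087]
tcp_rot: [0.101, -0.7, 0.7, -0.102]
wrist_force: [0.4, 0.2, 0.5]
opening: 0.999
[ 0.6999 -0.0637  0.2087] [0.4399 0.2452 0.5177] 2.95
[ 35.7564 -16.3722  -0.3658]
```

View pics/wrist2.png

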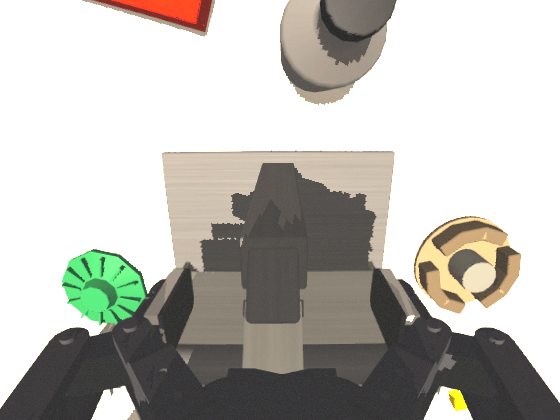

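View pics/scene2.png

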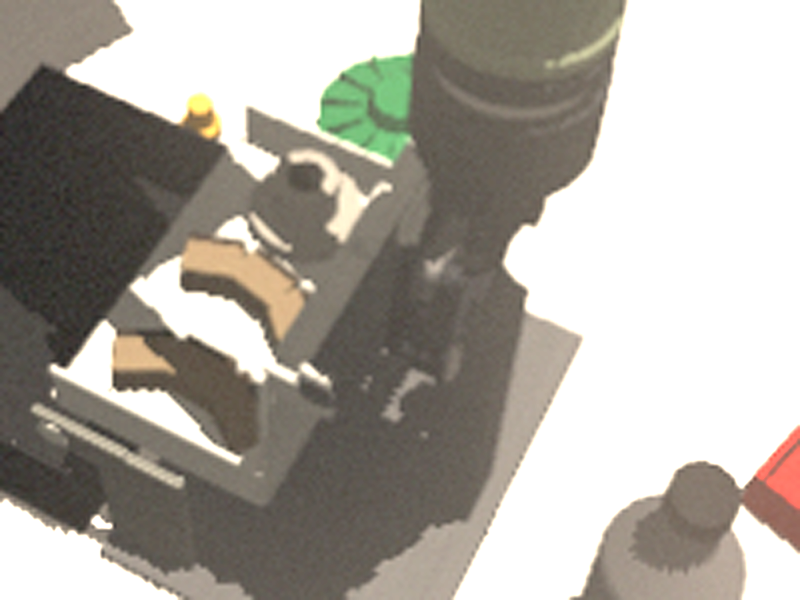

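The tool straddles the clip (about 274 against 281 px) and nothing touches yet. I'll advance to contact.

```bash
python3 -m inch '[[[0,0,0,5,0,0,0],[0,0,0,9,0,0,0],[0,0,0,11,0,0,0],[0,0,0,13,0,0,0],[0,0,0,14,0,0,0],[0,0,0,14,0,0,0]]]'; python3 -m inch '[[[0,0,0,1,0,0,0],[0,0,0,2,0,0,0],[0,0,0,2,0,0,0]]]'
```

```text
time_s: 3.65
tcp_pos: [0.6865, -0.0667, 0.2073]
tcp_rot: [0.102, -0.7, 0.7, -0.102]
wrist_force: [-0.8, -0.1, -0.2]
opening: 0.999
time_s: 3.95
tcp_pos: [0.6852, -0.0671, 0.2073]
tcp_rot: [0.102, -0.7, 0.7, -0.103]
wrist_force: [2.2, 1.0, -1.1]
opening: 1.001
```

```bash
for i in 1 2; do python3 -m inch '[[[0,0,0,0.5,0,0,0],[0,0,0,1,0,0,0],[0,0,0,1,0,0,0]]]'; done
```

```text
time_s: 4.25
tcp_pos: [0.6849, -0.0672, 0.2076]
tcp_rot: [0.101, -0.7, 0.7, -0.103]
wrist_force: [4.8, 1.8, -1.4]
opening: 1.0
time_s: 4.55
tcp_pos: [0.6847, -0.0672, 0.2078]
tcp_rot: [0.1, -0.7, 0.7, -0.104]
wrist_force: [6.2, 1.7, -0.9]
opening: 0.997
```

```bash
for i in 1 2 3; do python3 -m inch '[[[0,0,0,1,0,0,0],[0,0,0,2,0,0,0],[0,0,0,2,0,0,0]]]'; done
```

```text
time_s: 4.85
tcp_pos: [0.6842, -0.0674, 0.2084]
tcp_rot: [-0.099, 0.7, -0.7, 0.105]
wrist_force: [10.0, 2.7, -0.6]
opening: 0.998
time_s: 5.15
tcp_pos: [0.6838, -0.0675, 0.2089]
tcp_rot: [-0.098, 0.7, -0.7, 0.107]
wrist_force: [13.6, 3.4, -0.8]
opening: 0.994
time_s: 5.45
tcp_pos: [0.6834, -0.0677, 0.2095]
tcp_rot: [-0.096, 0.7, -0.7, 0.108]
wrist_force: [16.8, 4.7, 0.0]
opening: 1.001
```

```bash
for i in 1 2; do python3 -m inch '[[[0,0,0,1,-0.5,0,0],[0,0,0,2,-1,0,0],[0,0,0,2,-1,0,0]]]'; done
```

```text
time_s: 5.75
tcp_pos: [0.6823, -0.068, 0.2107]
tcp_rot: [-0.095, 0.7, -0.7, 0.109]
wrist_force: [18.6, 5.2, -0.2]
opening: 1.001
time_s: 6.05
tcp_pos: [0.681, -0.0684, 0.2122]
tcp_rot: [-0.095, 0.7, -0.7, 0.11]
wrist_force: [20.4, 5.3, 0.7]
opening: 1.0
```

```bash
for i in 1 2; do python3 -m inch '[[[0,0,0,1,-0.5,0,0],[0,0,0,2,-1,0,0],[0,0,0,2,-1,0,0]]]'; done
```

```text
time_s: 6.35
tcp_pos: [0.6791, -0.0689, 0.2141]
tcp_rot: [-0.095, 0.7, -0.7, 0.11]
wrist_force: [19.2, 6.3, 3.3]
opening: 0.997
time_s: 6.65
tcp_pos: [0.6769, -0.0696, 0.2163]
tcp_rot: [0.095, -0.699, 0.7, -0.11]
wrist_force: [15.5, 6.7, 8.5]
opening: 0.998
```

```bash
for i in 1 2; do python3 -m inch '[[[0,0,0,1,-1.5,0,0],[0,0,0,2,-3,0,0],[0,0,0,2,-3,0,0]]]'; done
python3 - <<'E'
from h import *
cv2.imwrite("pics/scene3.png",cv2.convertScaleAbs(cv2.resize(capture("scene")[180:330,200:400,::-1],None,fx=4,fy=4,interpolation=cv2.INTER_CUBIC),alpha=1.8,beta=30))
E
```

```text
time_s: 6.95
tcp_pos: [0.6737, -0.0707, 0.2195]
tcp_rot: [0.096, -0.699, 0.7, -0.109]
wrist_force: [13.2, 5.1, 8.9]
opening: 1.0
time_s: 7.25
tcp_pos: [0.6711, -0.0714, 0.222]
tcp_rot: [0.096, -0.699, 0.7, -0.108]
wrist_force: [12.9, 5.7, 7.2]
opening: 0.998
```

View pics/scene3.png

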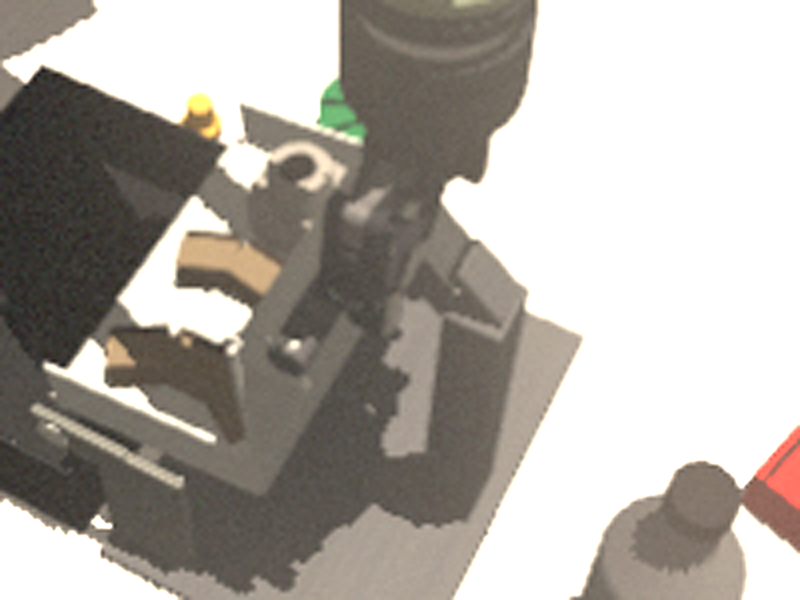

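Run:
```python
from h import *
b0=bar(.103)
for t in [.15,.2,.25,.3,.35,.4,.45,.5,.55,.6,.65,.7,.75,.8,.85,.9,.95]:
    d=bar(t)-b0; up=8*min(1,(t-.1)/.5)
    print(t, -d@XB*1000, d[2]*1000+up)
```

```text
0.15 6.883494636142183 6.487505865321462
0.2 14.490994175792215 12.975840440367323
0.25 22.37328455856668 19.0768495711892
0.3 30.51066416352622 24.77728349567245
0.35 38.88279377952384 30.064893681102262
0.4 47.468747442640186 34.928463439117465
0.45 56.24706474019578 39.3578359615891
0.5 65.19580445060606 43.343939707351765
0.55 74.29259938500857 46.87881107633176
0.6 83.51471229358648 49.955614314400144
0.65 92.83909269685185 51.76865859919788
0.7 102.24243449983994 53.11341226422827
0.75 111.7012342452091 53.98651412566285
0.8 121.19184985964372 54.38578188355069
0.85 130.69055974672443 54.310217576431725
0.9 140.17362207856638 53.760010075720615
0.95 149.61733413802304 52.7365346136267
```

```bash
python3 -m inch '[[[0,0,0,3.5,-3.3,0,0],[0,0,0,7,-6.5,0,0],[0,0,0,10.5,-10,0,0],[0,0,0,14.5,-13,0,0],[0,0,0,18.5,-16,0,0],[0,0,0,22.5,-19,0,0],[0,0,0,22.5,-19,0,0]]]';  python3 -m inch '[[[0,0,0,4,-3,0,0],[0,0,0,8,-5.7,0,0],[0,0,0,12,-8.3,0,0],[0,0,0,16.5,-11,0,0],[0,0,0,21,-13.5,0,0],[0,0,0,25,-16,0,0],[0,0,0,25,-16,0,0]]]'
python3 - <<'E'
from h import *
cv2.imwrite("pics/scene4.png",cv2.convertScaleAbs(cv2.resize(capture("scene")[180:330,150:350,::-1],None,fx=4,fy=4,interpolation=cv2.INTER_CUBIC),alpha=1.8,beta=30))
E
```

```text
time_s: 8.0
tcp_pos: [0.6476, -0.0788, 0.2405]
tcp_rot: [0.098, -0.699, 0.7, -0.107]
wrist_force: [8.2, 2.4, 7.7]
opening: 0.996
time_s: 8.7
tcp_pos: [0.6214, -0.0868, 0.2545]
tcp_rot: [0.1, -0.699, 0.7, -0.104]
wrist_force: [5.3, 0.8, 3.8]
opening: 1.002
```

View pics/scene4.png

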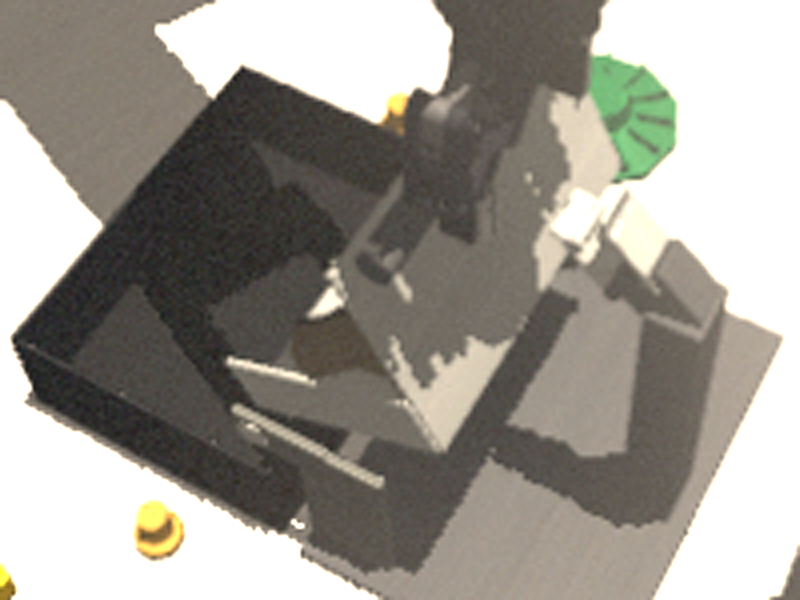

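```bash
python3 -m inch '[[[0,0,0,4.5,-2,0,0],[0,0,0,9,-4.2,0,0],[0,0,0,13.5,-6.2,0,0],[0,0,0,18,-8,0,0],[0,0,0,22.5,-10,0,0],[0,0,0,27,-11.5,0,0],[0,0,0,31.5,-13,0,0],[0,0,0,36,-14,0,0]]]';  python3 -m inch '[[[0,0,0,4.5,-0.7,0,0],[0,0,0,9,-1.5,0,0],[0,0,0,14,-2.2,0,0],[0,0,0,19,-3,0,0],[0,0,0,24,-3.2,0,0],[0,0,0,29,-3.3,0,0],[0,0,0,34,-3.3,0,0],[0,0,0,34,-3.3,0,0]]]'
python3 - <<'E'
from h import *
s=sense();r=s["tcp_pos"]-MID;x=.1385+r@XB-.02;print("tilt",np.arccos(x/.19)-np.arctan2(.13,.1385))
cv2.imwrite("pics/scene5.png",cv2.convertScaleAbs(cv2.resize(capture("scene")[180:330,150:350,::-1],None,fx=4,fy=4,interpolation=cv2.INTER_CUBIC),alpha=1.8,beta=30))
E
```

```text
time_s: 9.55
tcp_pos: [0.5845, -0.0969, 0.2659]
tcp_rot: [-0.103, 0.7, -0.7, 0.101]
wrist_force: [2.8, -0.8, -0.1]
opening: 0.998
time_s: 10.35
tcp_pos: [0.5521, -0.1066, 0.2696]
tcp_rot: [-0.102, 0.7, -0.7, 0.102]
wrist_force: [1.2, 1.0, 0.6]
opening: 1.002
tilt 0.8152262560492066
```

View pics/scene5.png

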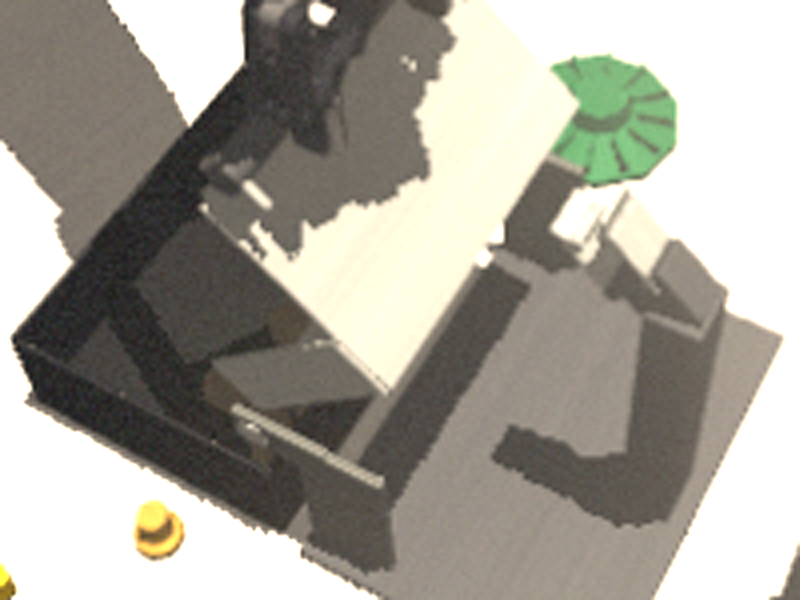

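```bash
python3 -m inch '[[[0,0,0,5,0,0,0],[0,0,0,10,0,0,0],[0,0,0,15,0,0,0],[0,0,0,20,0,0,0],[0,0,0,24,0,0,0],[0,0,0,24,0,0,0],[0,0,0,24,0,0,0],[0,0,0,24,0,0,0]]]'
python3 - <<'E'
from h import *
s=sense();r=s["tcp_pos"]-MID;x=.1385+r@XB-.02;print("tilt",np.arccos(x/.19)-np.arctan2(.13,.1385),s["q"])
cv2.imwrite("pics/scene6.png",cv2.convertScaleAbs(cv2.resize(capture("scene")[180:330,140:340,::-1],None,fx=4,fy=4,interpolation=cv2.INTER_CUBIC),alpha=2.5,beta=30))
cv2.imwrite("pics/top6.png",cv2.convertScaleAbs(cv2.resize(capture("top")[120:310,250:430,::-1],None,fx=3,fy=3,interpolation=cv2.INTER_CUBIC),alpha=2.5,beta=30))
cv2.imwrite("pics/wrist6.png",cv2.convertScaleAbs(capture("wrist")[:,:,::-1],alpha=2.5,beta=30))
E
```

```text
time_s: 11.2
tcp_pos: [0.53, -0.1133, 0.2696]
tcp_rot: [0.102, -0.7, 0.7, -0.102]
wrist_force: [1.2, 0.3, 0.1]
opening: 0.997
tilt 0.9366578363005685 [-0.2318  0.2511  1.5924  0.      1.298   1.0494]
```

View pics/scene6.png

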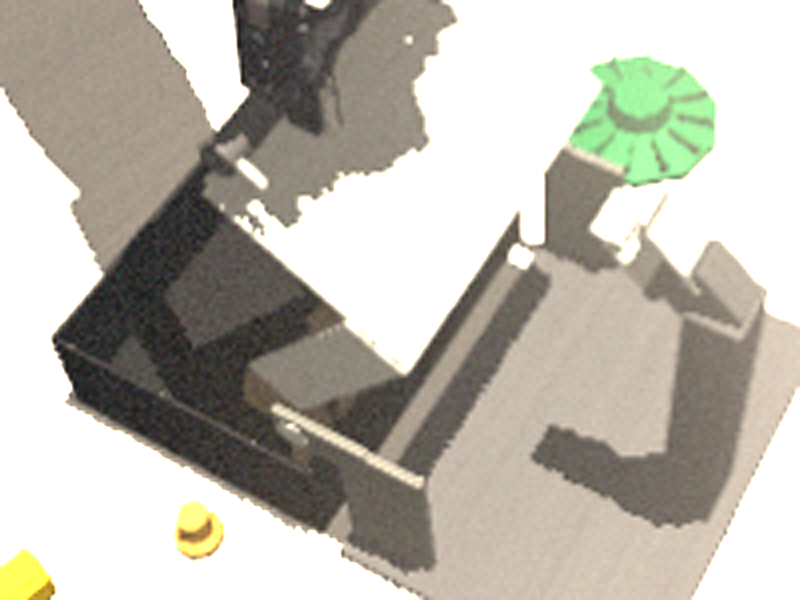

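View pics/top6.png

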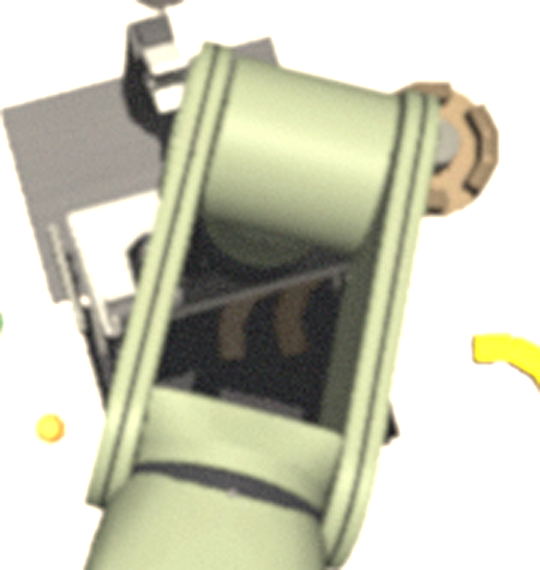

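View pics/wrist6.png

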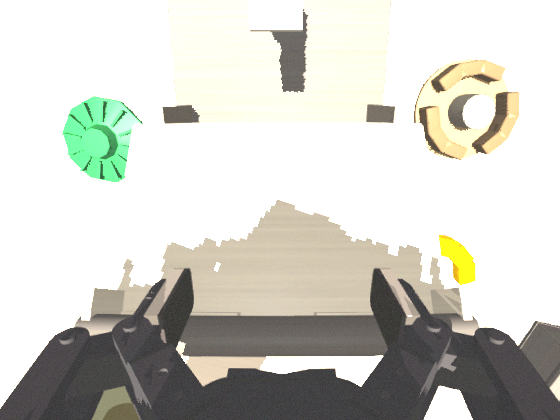

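Run:
```python
from h import *
im=capture("top")[170:280,270:400,::-1]
cv2.imwrite("pics/top7.png",cv2.convertScaleAbs(cv2.resize(im,None,fx=6,fy=5.4,interpolation=cv2.INTER_CUBIC),alpha=5,beta=0))
im=capture("scene")[220:320,145:280,::-1]
cv2.imwrite("pics/scene7.png",cv2.convertScaleAbs(cv2.resize(im,None,fx=5.9,fy=5.9,interpolation=cv2.INTER_CUBIC),alpha=5,beta=0))
C=(H-.012*XB); 
for n,p in(("near end a",(327,239)),("b",(348,239))):
  for z in(.01,.04,.07,.09):
    q=plane("top",p,z); print(n,z,(q-H)@XB,(q-H)@BD)
b=[np.array(v) for v in((.4934,-.015),(.3499,-.0615),(.4144,-.2648),(.5572,-.2221))]
print([((v-H[:2])@XB[:2],(v-H[:2])@BD[:2]) for v in b])
```

```text
near end a 0.01 -0.05903173482653248 0.00929721674473415
near end a 0.04 -0.06045194763393639 0.005879046557007195
near end a 0.07 -0.061872160441340245 0.002460876369280256
near end a 0.09 -0.06281896897960951 0.00018209624412895804
b 0.01 -0.07309711940701753 0.06079144315119117
b 0.04 -0.07417765225107231 0.05612968400659312
b 0.07 -0.07525818509512705 0.05146792486199512
b 0.09 -0.07597854032449693 0.04836008543226312
[(np.float64(-0.009714545572258421), np.float64(-0.10522883863660622)), (np.float64(-0.1605183440923363), np.float64(-0.10166311964659124)), (np.float64(-0.15678698313276634), np.float64(0.11159075943979113)), (np.float64(-0.007739626210952915), np.float64(0.11146668437556019))]
```

View pics/top7.png

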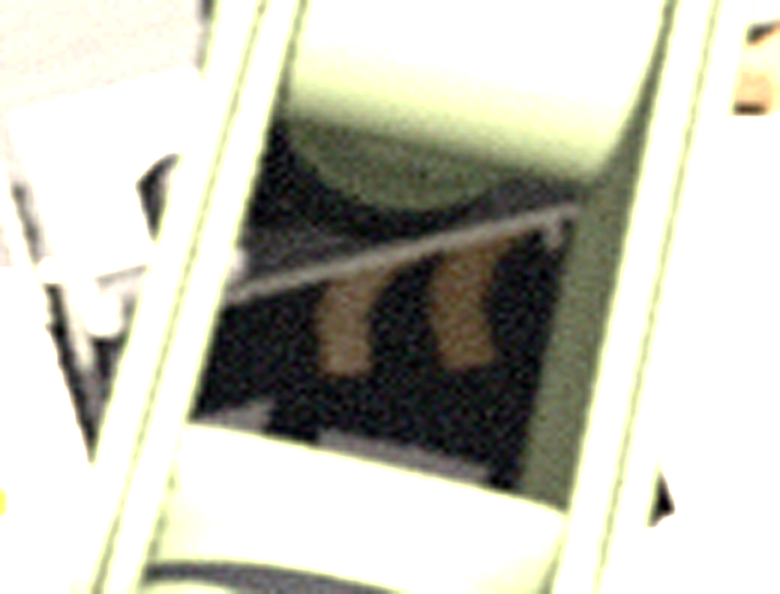

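View pics/scene7.png

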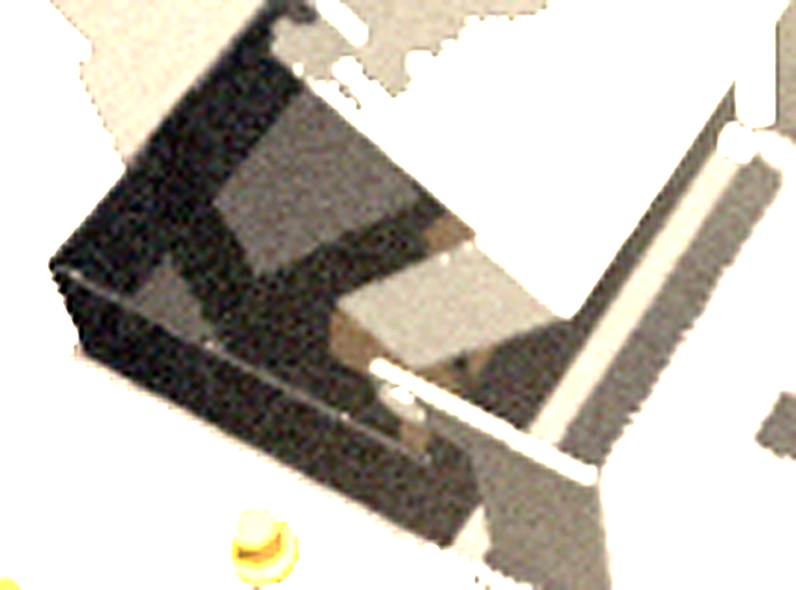

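```bash
python3 -m inch '[[[0,0,0,-5,0,0,0],[0,0,0,-10,0,0,0],[0,0,0,-15,0,0,0],[0,0,0,-20,0,0,0],[0,0,0,-25,0,0,0],[0,0,0,-30,0,0,0],[0,0,0,-35,0,0,0],[0,0,0,-40,0.5,0,0],[0,0,0,-45,1,0,0],[0,0,0,-50,1.5,0,0]]]';python3 -m inch '[[[0,0,0,-5,1,0,0],[0,0,0,-10,2,0,0],[0,0,0,-15,3,0,0],[0,0,0,-20,5,0,0],[0,0,0,-25,6.5,0,0],[0,0,0,-30,8,0,0],[0,0,0,-30,8,0,0],[0,0,0,-30,8,0,0]]]'
python3 - <<'E'
from h import *
s=sense();r=s["tcp_pos"]-MID;x=.1385+r@XB-.02;print("tilt",np.arccos(x/.19)-np.arctan2(.13,.1385))
im=capture("top")[120:290,250:400,::-1]
cv2.imwrite("pics/top8.png",cv2.convertScaleAbs(cv2.resize(im,None,fx=3.5,fy=3.5,interpolation=cv2.INTER_CUBIC),alpha=4,beta=0))
im=capture("scene")[190:320,145:300,::-1]
cv2.imwrite("pics/scene8.png",cv2.convertScaleAbs(cv2.resize(im,None,fx=4.6,fy=4.6,interpolation=cv2.INTER_CUBIC),alpha=4,beta=0))
E
```

```text
time_s: 12.45
tcp_pos: [0.5783, -0.0989, 0.268]
tcp_rot: [-0.102, 0.7, -0.7, 0.102]
wrist_force: [0.8, -0.2, -0.5]
opening: 0.998
time_s: 13.25
tcp_pos: [0.6068, -0.0904, 0.2602]
tcp_rot: [0.102, -0.7, 0.7, -0.102]
wrist_force: [1.3, 1.6, 0.3]
opening: 1.001
tilt 0.5097641244469807
```

View pics/top8.png

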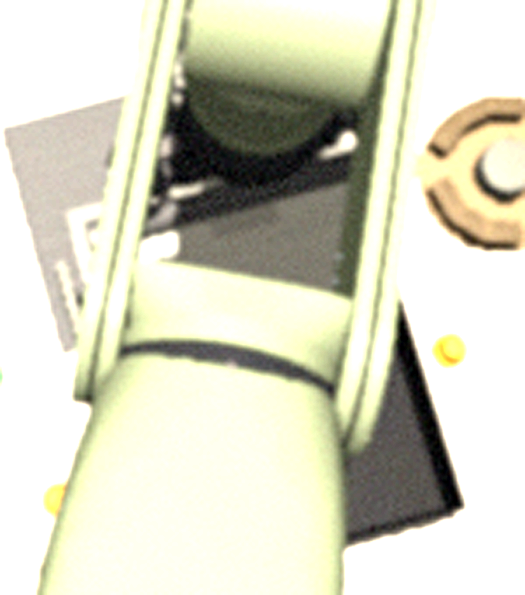

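View pics/scene8.png

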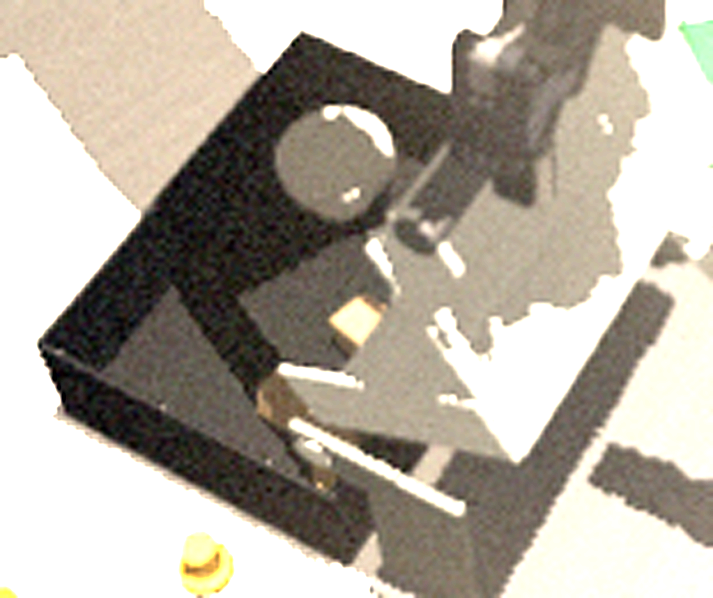

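Run:
```python
from h import *
B=H-.0837*XB
for k,p in (("hub",(335,160)),("shoe1",(280,400)),("shoe2",(355,320))):
  for z in(.02,.05):
    q=plane("scene",(145+p[0]/4.6,190+p[1]/4.6),z); print(k,z,(q-B)@XB,(q-B)@-BD)
```

```text
hub 0.02 -0.032727287514123245 0.07128224221572785
hub 0.05 -0.01739231419259832 0.05438673251318318
shoe1 0.02 0.025461324783107718 -0.06410567246761868
shoe1 0.05 0.03860097062741334 -0.07589329597982866
shoe2 0.02 0.03250794999424129 -0.007978211206096894
shoe2 0.05 0.045381742274817886 -0.02188339953158286
```

```bash
python3 -m inch '[[[0,0,0,-4,1.8,0,0],[0,0,0,-8,3.6,0,0],[0,0,0,-12,5.4,0,0],[0,0,0,-16,7.5,0,0],[0,0,0,-20,9.5,0,0],[0,0,0,-24,12,0,0],[0,0,0,-28,14,0,0],[0,0,0,-32,16.5,0,0],[0,0,0,-36,19,0,0],[0,0,0,-36,19,0,0]]]'
python3 - <<'E'
from h import *
s=sense();r=s["tcp_pos"]-MID;x=.1385+r@XB-.02;print("tilt",np.arccos(x/.19)-np.arctan2(.13,.1385))
im=capture("scene")[180:320,145:310,::-1]
cv2.imwrite("pics/scene9.png",cv2.convertScaleAbs(cv2.resize(im,None,fx=4.2,fy=4.2,interpolation=cv2.INTER_CUBIC),alpha=4,beta=0))
im=capture("top")[120:290,250:400,::-1]
cv2.imwrite("pics/top9.png",cv2.convertScaleAbs(cv2.resize(im,None,fx=3.5,fy=3.5,interpolation=cv2.INTER_CUBIC),alpha=4,beta=0))
E
```

```text
time_s: 14.35
tcp_pos: [0.6424, -0.0801, 0.241]
tcp_rot: [0.101, -0.699, 0.7, -0.103]
wrist_force: [5.3, 0.7, 3.5]
opening: 1.001
tilt 0.2967739135951296
```

View pics/scene9.png

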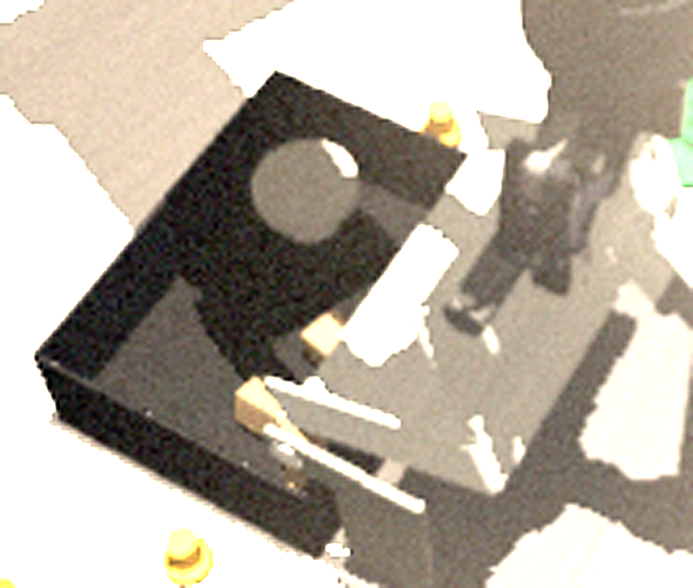

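View pics/top9.png

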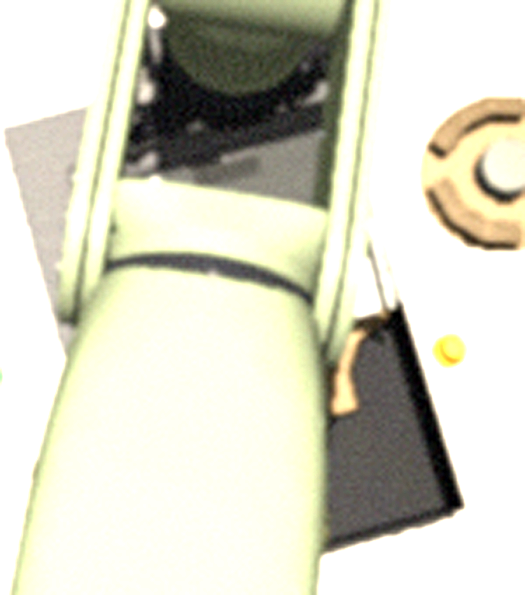

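Run:
```python
from h import *
B=H-.0837*XB
t=lambda u,v:ray("top",(250+u/3.5,120+v/3.5)); sc=lambda u,v:ray("scene",(145+u/4.2,180+v/4.2))
for a,b in(((343,408),(252,403)),((332,412),(236,392)),((355,408),(242,420)),((378,320),(290,478))):
    q,e=tri(t(*a),sc(*b)); print(q,e,(q-B)@XB,(q-B)@-BD)
```

```text
[ 0.4869 -0.1904  0.0126] 0.0033252942404810165 0.017673164787924425 -0.061044896586481066
[ 0.4804 -0.1877  0.015 ] 0.00949427174931621 0.01215450540253763 -0.05650946391790294
[ 0.4879 -0.1997  0.0065] 0.0041136097012135515 0.015911191894591305 -0.07015906890926617
[ 0.5487 -0.2111  0.0395] 0.0046193618595913215 0.07096220918724552 -0.09850487511329431
```

```bash
python3 -m inch '[[[0,0,0,-4,3,0,0],[0,0,0,-8,6,0,0],[0,0,0,-12,9,0,0],[0,0,0,-15,12,0,0],[0,0,0,-18,14,0,0],[0,0,0,-21,17,0,0],[0,0,0,-24,19,0,0],[0,0,0,-27,22,0,0],[0,0,0,-29,24,0,0],[0,0,0,-29,24,0,0]]]';python3 -m inch '[[[0,0,0,-1,1,0,0],[0,0,0,-2,2,0,0],[0,0,0,-3,3,0,0],[0,0,0,-4,4,0,0],[0,0,0,-5,5,0,0],[0,0,0,-6,5,0,0],[0,0,0,-7,5,0,0],[0,0,0,-8,5,0,0],[0,0,0,-9,5,0,0],[0,0,0,-9,5,0,0]]]'
python3 - <<'E'
from h import *
s=sense();r=s["tcp_pos"]-MID;x=.1385+r@XB-.02;print("tilt",np.arccos(x/.19)-np.arctan2(.13,.1385),(s["tcp_pos"]-bar(.08))@XB)
E
```

```text
time_s: 15.45
tcp_pos: [0.6715, -0.0715, 0.2176]
tcp_rot: [0.1, -0.699, 0.7, -0.104]
wrist_force: [10.0, 1.6, 5.7]
opening: 0.998
time_s: 16.45
tcp_pos: [0.6772, -0.0693, 0.2117]
tcp_rot: [-0.102, 0.7, -0.7, 0.102]
wrist_force: [0.4, 0.3, -0.1]
opening: 0.999
tilt 0.056835459295801916 0.02322439825995946
```

```bash
python3 -m inch '[[[0,0,0,-12,0,0,0],[0,0,0,-22,-10,0,0],[0,0,0,-22,-40,0,0],[0,0,0,-22,-73,0,0],[0,0,0,-10,-73,0,0],[0,0,0,10,-73,0,0],[0,0,0,22,-73,-2,0],[0,0,0,22,-73,-2,0],[0,0,0,22,-73,-2,0]]]'
python3 - <<'E'
from h import *
s=sense();M=Ro.from_quat(s["tcp_rot"]).as_matrix();print((s["tcp_pos"]-MID)@XB,s["tcp_pos"],s["wrist_force"])
m=camera_model("wrist");im=capture("wrist")[:,:,::-1]
for t in(0,.08):print(t,[proj("wrist",bar(t)+k*.092*BD,m) for k in(-1,1)])
cv2.imwrite("pics/wrist10.png",cv2.convertScaleAbs(im,alpha=1.8,beta=20))
im=capture("scene")[180:320,165:370,::-1]
cv2.imwrite("pics/scene10.png",cv2.convertScaleAbs(cv2.resize(im,None,fx=3.8,fy=3.8,interpolation=cv2.INTER_CUBIC),alpha=2.2,beta=0))
E
```

```text
time_s: 17.35
tcp_pos: [0.6561, -0.0737, 0.2853]
tcp_rot: [0.102, -0.7, 0.7, -0.102]
wrist_force: [0.2, -0.3, -0.2]
opening: 1.0
-0.009080551727337535 [ 0.6561 -0.0737  0.2853] [ 0.2382 -0.267  -0.224 ]
0 [array([145.2765, 218.4239]), array([424.5743, 218.4369])]
0.08 [array([140.9597, 240.2517]), array([429.0873, 240.2412])]
```

View pics/wrist10.png

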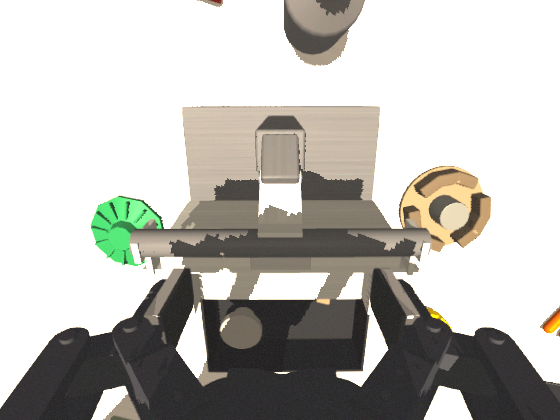

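View pics/scene10.png

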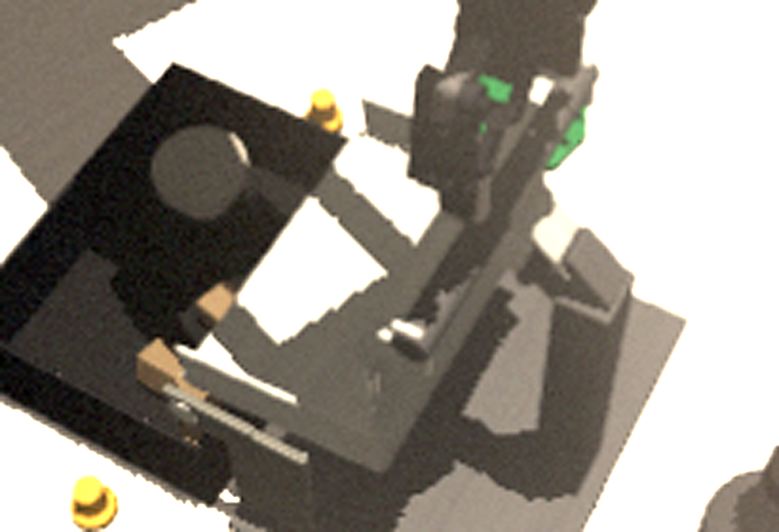

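```bash
python3 -m inch '[[[0,0,0,1,10,0,0],[0,0,0,1,20,0,0],[0,0,0,1,30,0,0],[0,0,0,1,35,0,0],[0,0,0,1,38,0,0],[0,0,0,1,38,0,0]]]';python3 -m inch '[[[0,0,0,0,1,0,0],[0,0,0,0,2,0,0],[0,0,0,0,2,0,0]]]';python3 -m inch '[[[0,0,0,0,1,0,0],[0,0,0,0,2,0,0],[0,0,0,0,2,0,0]]]'
```

```text
time_s: 18.05
tcp_pos: [0.6548, -0.074, 0.2465]
tcp_rot: [-0.102, 0.7, -0.7, 0.102]
wrist_force: [0.7, 0.3, -0.5]
opening: 1.002
time_s: 18.35
tcp_pos: [0.655, -0.074, 0.2453]
tcp_rot: [0.102, -0.7, 0.7, -0.102]
wrist_force: [-0.2, -0.3, -0.5]
opening: 0.999
time_s: 18.65
tcp_pos: [0.6552, -0.074, 0.2433]
tcp_rot: [0.102, -0.7, 0.7, -0.102]
wrist_force: [0.1, 0.0, 1.0]
opening: 1.001
```

```bash
for i in 1 2 3; do python3 -m inch '[[[0,0,0,0,0.5,0,0],[0,0,0,-0.3,1,0,0],[0,0,0,-0.3,1,0,0]]]'; done
```

```text
time_s: 18.95
tcp_pos: [0.6556, -0.0739, 0.2429]
tcp_rot: [0.101, -0.7, 0.7, -0.103]
wrist_force: [0.3, 0.5, 4.7]
opening: 1.001
time_s: 19.25
tcp_pos: [0.6559, -0.0738, 0.2425]
tcp_rot: [0.101, -0.7, 0.7, -0.103]
wrist_force: [0.4, 0.6, 6.9]
opening: 0.998
time_s: 19.55
tcp_pos: [0.6562, -0.0737, 0.2422]
tcp_rot: [0.101, -0.7, 0.7, -0.103]
wrist_force: [-1.2, 0.4, 9.3]
opening: 0.997
```

```bash
for i in 1 2 3; do python3 -m inch '[[[0,0,0,-0.5,0.8,0,0],[0,0,0,-1,1.5,0,0],[0,0,0,-1,1.5,0,0]]]'; done
```

```text
time_s: 19.85
tcp_pos: [0.6571, -0.0734, 0.2414]
tcp_rot: [0.101, -0.699, 0.7, -0.103]
wrist_force: [-2.1, 0.2, 11.4]
opening: 1.002
time_s: 20.15
tcp_pos: [0.6584, -0.073, 0.2402]
tcp_rot: [0.1, -0.699, 0.7, -0.104]
wrist_force: [-2.8, 0.6, 12.8]
opening: 1.0
time_s: 20.45
tcp_pos: [0.6601, -0.0725, 0.2386]
tcp_rot: [0.1, -0.7, 0.7, -0.104]
wrist_force: [0.1, 1.4, 12.5]
opening: 0.998
```

Moving in at about 12 N. I'll carry on until the stop.

```bash
for i in 1 2 3; do python3 -m inch '[[[0,0,0,-0.7,0.8,0,0],[0,0,0,-1.5,1.5,0,0],[0,0,0,-1.5,1.5,0,0]]]'; done
```

```text
time_s: 20.75
tcp_pos: [0.6624, -0.0718, 0.2363]
tcp_rot: [0.099, -0.7, 0.7, -0.105]
wrist_force: [4.6, 1.6, 7.1]
opening: 0.999
time_s: 21.05
tcp_pos: [0.6612, -0.0721, 0.2318]
tcp_rot: [-0.103, 0.7, -0.7, 0.101]
wrist_force: [0.3, 0.7, 0.4]
opening: 0.999
time_s: 21.35
tcp_pos: [0.6616, -0.072, 0.2317]
tcp_rot: [0.103, -0.7, 0.7, -0.101]
wrist_force: [-4.6, -0.4, 6.3]
opening: 0.998
```

```bash
for i in 1 2; do python3 -m inch '[[[0,0,0,0,1,0,0],[0,0,0,0,2,0,0],[0,0,0,0,2,0,0]]]';done; python3 -m inch '[[[0,0,0,0,-10,0,0],[0,0,0,0,-30,0,0],[0,0,0,0,-60,0,0],[0,0,0,0,-90,0,0],[0,0,0,0,-120,0,0],[0,0,0,0,-120,0,0],[0,0,0,0,-120,0,0]]]'
python3 - <<'E'
from h import *
m=camera_model("wrist");im=capture("wrist")[:,:,::-1]
for t in(0,.08):print(t,[proj("wrist",bar(t)+k*.092*BD,m) for k in(-1,1)])
cv2.imwrite("pics/wrist11.png",cv2.convertScaleAbs(im,alpha=1.8,beta=20))
im=capture("scene")[180:320,165:370,::-1]
cv2.imwrite("pics/scene11.png",cv2.convertScaleAbs(cv2.resize(im,None,fx=3.8,fy=3.8,interpolation=cv2.INTER_CUBIC),alpha=2.2,beta=0))
E
```

```text
time_s: 21.65
tcp_pos: [0.6616, -0.072, 0.2315]
tcp_rot: [0.102, -0.699, 0.7, -0.102]
wrist_force: [-7.1, 0.4, 12.5]
opening: 0.999
time_s: 21.95
tcp_pos: [0.6617, -0.072, 0.2314]
tcp_rot: [0.102, -0.699, 0.7, -0.102]
wrist_force: [-7.7, -0.7, 19.3]
opening: 0.999
time_s: 22.65
tcp_pos: [0.663, -0.0717, 0.3469]
tcp_rot: [0.102, -0.7, 0.7, -0.102]
wrist_force: [0.2, -0.1, -0.6]
opening: 1.0
0 [array([175.7419, 200.3176]), array([392.6143, 200.363 ])]
0.08 [array([173.0967, 216.7126]), array([395.3787, 216.7501])]
```

View pics/wrist11.png

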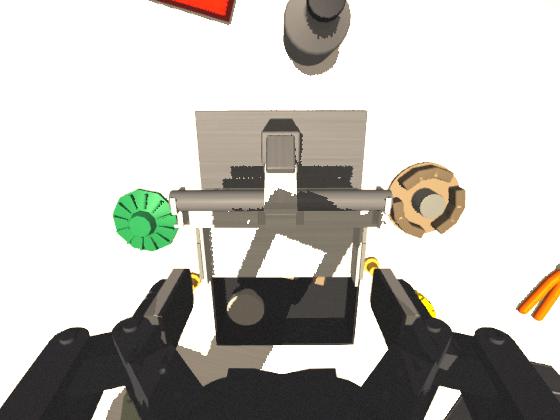

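View pics/scene11.png

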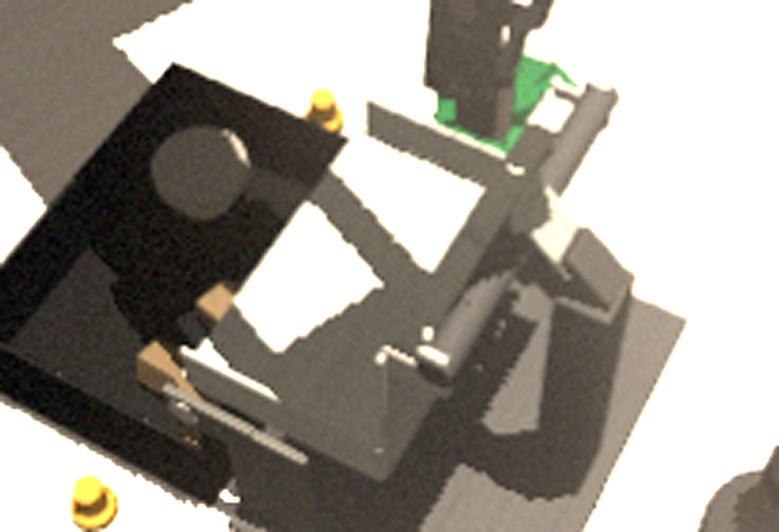

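```bash
python3 -m inch '[[[0,0,0,0,-30,0,0],[0,0,0,0,-50,40,0],[0,0,0,0,-50,85,0],[0,0,0,0,-50,130,0],[0,0,0,0,-50,175,0],[0,0,0,0,-50,220,0],[0,0,0,0,-50,265,0],[0,0,0,0,-50,310,0],[0,0,0,0,-50,310,0],[0,0,0,0,-50,310,0]]]'
python3 - <<'E'
from h import *
im=capture("top")[120:290,220:430,::-1]
cv2.imwrite("pics/top12.png",cv2.convertScaleAbs(cv2.resize(im,None,fx=3.5,fy=3.5,interpolation=cv2.INTER_CUBIC),alpha=3,beta=0))
E
```

```text
time_s: 23.75
tcp_pos: [0.746, -0.3674, 0.3874]
tcp_rot: [-0.102, 0.7, -0.699, 0.101]
wrist_force: [-0.1, 0.6, 0.9]
opening: 0.999
```

View pics/top12.png

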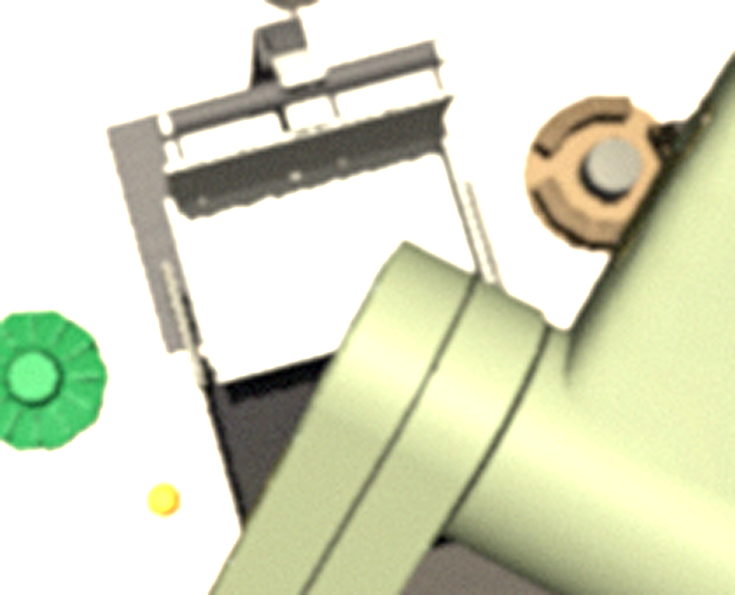

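```bash
python3 -m inch '[[[0,0,0,30,0,30,0],[0,0,0,70,0,60,0],[0,0,0,115,0,70,0],[0,0,0,160,0,70,0],[0,0,0,205,0,70,0],[0,0,0,250,0,70,0],[0,0,0,295,0,70,0],[0,0,0,340,0,70,0],[0,0,0,385,0,70,0],[0,0,0,430,0,70,0]]]';python3 -m inch '[[[0,0,0,0,0,0,0],[0,0,0,30,0,0,0],[0,0,0,60,0,0,0],[0,0,0,60,0,0,0]]]'
python3 - <<'E'
from h import *
im=capture("top")[110:290,220:430,::-1]
cv2.imwrite("pics/top13.png",cv2.convertScaleAbs(cv2.resize(im,None,fx=3.3,fy=3.3,interpolation=cv2.INTER_CUBIC),alpha=4,beta=0))
E
```

```text
time_s: 24.8
tcp_pos: [0.353, -0.5546, 0.3952]
tcp_rot: [0.1, -0.696, 0.703, -0.106]
wrist_force: [-0.0, -0.7, 0.0]
opening: 1.003
time_s: 25.2
tcp_pos: [0.2949, -0.5727, 0.3944]
tcp_rot: [0.1, -0.697, 0.703, -0.103]
wrist_force: [0.3, -0.1, -0.1]
opening: 1.0
```

View pics/top13.png

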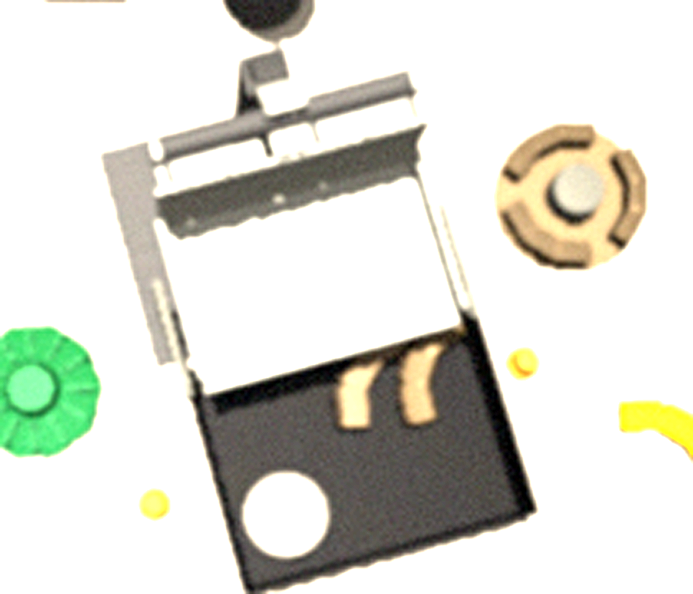

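```bash
python3 -c "
from bench import *
print(sense()['time_s'],sense()['wrist_force']);print(close_job())"
```

```text
25.25 [0.69166506 0.66838547 0.18082053]
the job is handed in; nothing more can be done
None
```

I've handed the job in at 25.25 s. By my checks the tray is emptied and clipped home, but `close_job()` reports no verdict. I pushed the bar out of the clip with one open finger on each side of it, at about 21 N. I tipped the tray to about 0.94 rad and lowered it slowly onto the clip mouth. I then pressed the bar down and back at about 13 N until it snapped in.

**Last checks:**
- **Bar:** in the wrist picture its centre line is at row 200, where tilt 0 should put it. It did not move under a further press of up to about 20 N.
- **Tray and pieces:** the tray floor is empty. The hub lies inside the bin, and both shoes have their lower ends on the bin floor.
- **Surroundings:** the drive face and the drain plug by the clutch were within 1 px of where they started. The clutch and the other plug looked unmoved, but I did not measure them. The arm is clear of everything.

**Not fully confirmed:** both shoes lean against the bin's tray-side wall with their upper ends hidden under the tray lip. I worked out their centre height, about 40 to 45 mm against the 60 mm limit, from one shoe's lower end and the shoe length. I assumed the other shoe lies the same way. I judged that both shoes and the hub were in the bin while the tray was still tipped from partly blocked views at tilts of about 0.94, 0.51 and 0.30.

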